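# Unlock a slide gate with a mallet and hold it half open

### The job

Take the mallet from its cork pad and knock the red lock pin of the slide gate down flush with its steel collar, touching the pin only with the mallet, then stand the mallet upright back on the pad and let go of it. Then push the gate by its orange tab against its return spring until its yellow pointer is at the red middle mark, half of its travel, and finish still holding it there with the gripper: do not let it spring back. Leave the bush and the two springs standing where they are.

Things in the scene. Friction and masses are not known exactly. Their poses are not given: they have to be found in the camera images.
- fixture: slide gate fixture, fixed to the bench: an aluminium base plate 130 x 220 x 18 mm with two dark guide rails (tops 30 mm above the bench) and a spring tube. Origin: centre of its underside. Its y axis is the long side and the opening direction of the gate; the gate is at the -y end and the lock pin at the +y end; z is up.
- gate_tab (a point): centre of the top of the orange tab on the gate, 64.5 mm above the bench; moves with the gate (y = -50 mm in the fixture's frame when shut). The tab is an upright plate 40 mm along the fixture's x and 12 mm thick along its y; its foot is 26 mm above the bench, so 38 mm stand clear. Its nearest tall neighbour is the pin collar, 120 mm away when shut.
- gate (a joint): gate travel (m) along the fixture's +y: 0 shut, 0.060 open, 0.030 half (yellow pointer on the red mark, the middle of five). A return spring pushes it shut: 4 N at 0, 10 N at half, 16 N at full travel; only the gripper holds it open. With the pin up, a brass bar ahead of the gate blocks it after 2 to 3 mm; the bar is clear once the pin is over 9 mm down.
- lock_pin (a joint): how far the lock pin has been driven down (m): 0 fully up (12 mm proud of its collar), 0.012 flush. Sprung and stiff: it takes about 10 to 14 N to move and stays where it is driven.
- pin_top (a point): centre of the flat top of the red lock pin, 14 mm in diameter, 57 mm above the bench when up and 45 mm when flush. It moves with the pin.
- collar_top (a point): centre of the rim of the fixed steel collar round the pin, 45 mm above the bench, outer diameter 29 mm at the rim; at y = +85 mm in the fixture's frame.
- mallet: upright hand mallet, 112 mm tall, 0.4 kg, round about its z axis, loose, standing on its striking face on the cork pad. Origin: centre of the flat striking face at the bottom (its underside). White head 46 mm in diameter from 0 to 46 mm up, brass band; wooden handle 24 mm in diameter from 56 to 96 mm up; knob 30 mm in diameter above.
- pad: round cork pad, 110 mm in diameter, 4 mm thick, fixed to the bench. Origin: centre of its underside.
- bush: bystander: steel guide bush, 39 mm in diameter, 46 mm tall, loose, standing beside the fixture. Origin: centre of its underside.
- yellow_spring: bystander: yellow die spring, 27 mm in diameter, 52 mm tall, loose, standing beside the fixture. Origin: centre of its underside.
- blue_spring: bystander: blue die spring, 22 mm in diameter, 42 mm tall, loose, standing beside the pad. Origin: centre of its underside.
Not all that is in view belongs to the job. Leave any blue look-alike of the mallet alone. Of the things shaped like the pad, the cork one is meant.

How it is judged (in metres and radians):
On the way, in this order (a step that is already met when the one before it is completed fails the run):
1. the lock pin is knocked down flush with its collar (value of joint lock_pin above 0.0105 m), for 0.1 s.
2. the mallet stands upright on the pad again, let go, with the gate still shut (horizontal distance between mallet and pad below 0.035 m and angle between mallet's own z axis and vertical below 0.1 rad and z of mallet in the frame of pad below 0.008 m and contact force between the fingers and mallet below 0.5 N and linear speed of mallet below 0.03 m/s and value of joint gate below 0.01 m), for 0.2 s.
At the end, for the whole second after the job is handed in: the gate is held still by the gripper's fingers (pushing or gripping it with over 3 N) at 30 mm of travel, within 4.5 mm; the lock pin is within 1.5 mm of flush; the mallet stands upright (within 0.1 rad) on the pad, its axis within 35 mm of the pad's centre, released and at rest (value of joint gate between 0.0255 and 0.0345 m and velocity of joint gate between -0.01 and 0.01 m/s and contact force between the fingers and gate above 3 N and value of joint lock_pin above 0.0105 m and horizontal distance between mallet and pad below 0.035 m and angle between mallet's own z axis and vertical below 0.1 rad and z of mallet in the frame of pad below 0.008 m and contact force between the fingers and mallet below 0.5 N and linear speed of mallet below 0.03 m/s); the arm keeps its last pose, push and grip.
It fails at once if the lock pin is touched by the robot instead of by the mallet (contact force between any of the fingers, the arm and lock_pin above 1 N).
It fails at once if the gate is moved or touched with the mallet (contact force between mallet and gate above 2 N).
It fails at once if a bystander is moved by more than 20 mm or tipped (distance of any of bush, yellow_spring, blue_spring from where it was at the start of the episode above 0.02 m or angle between any of bush, yellow_spring, blue_spring's own z axis and vertical above 0.3 rad).
It also fails if it takes over 56 s, if anything falls off the work surface, if the arm or the gripper's body presses on something with over 40 N, if the wrist force passes 120 N, or if a joint passes its speed limit or range.

### The arm

A 6-joint arm with a two-finger parallel gripper is mounted at the origin on the work surface; the furniture and walls round the work are solid. World frame = base frame: x ahead of the robot, y to its left, z up, the work surface at z = 0. Lengths are in mm, angles in rad, forces in N, time in s.
With the tool pointing down it reaches from about 350 to 725 mm from the base axis. Payload 4.3 kg.
Tool frame: the origin (TCP) lies midway between the tips of the shut fingers; the grasp point (between the pads) lies env.tcp_to_grasp behind it (env.tcp_to_grasp is the distance from the TCP to the grasp point, in mm); z points along the fingers, y is the line along which they close (so a half turn about z gives the same grasp; the last joint's range is limited). The gripper opens to 85 mm and grips with 20 to 120 N. Pads are 22 mm wide; open, the fingers measure 114 mm over their backs; the gripper's body (76 mm by 85 mm) begins 54 mm behind the grasp point. The pads swing forward as they close: fully open they stand 13 mm farther back than shut.
Start: joints at [1.134, 0.377, 0.081, 1.274, 0, 1.46], TCP at [184.591, 544.604, 231.329] pointing down, gripper open.
Joint ranges: [-2.72, 2.72], [-0.84, 1.66], [-1.02, 1.22], [-1.77, 2.12], [-1.37, 1.28], [-3.14, 3.14]. Speed limits (rad/s): [2.57, 2.57, 3.14, 3.14, 3.14, 3.14].

### API

Orientations are given as a unit quaternion [x, y, z, w].
In Python, from plant import env gives the robot as it stands.
- The arm moves only by the tool apply_moves, never from a script. Its argument "increments" is a list of rows, each a list of 6 numbers: the shift along the world's x, y, z as a fraction of full scale, then the turn, a rotation vector about the world's x, y, z as a fraction of full scale. In form: [[dx, dy, dz, rx, ry, rz], ...]. A call has 1 to 12 rows; each row shifts and turns the commanded pose from where the row before left it; what a row does not reach is not made up. Full scale, the value 1, is 3 cm for a shift and 0.12 rad for a turn. A row lasts 1/8 s, in which the tool goes at most 62.5 mm and 10.7 degrees, less where a joint would pass 70% of its speed; a pose out of reach is approached as far as the arm can. A call with a number of a shift or a turn outside -1 to 1 is refused whole. A call with a gripper value outside its range is refused whole. "hand" is the opening, from 0 (shut) to 1 (fully open), set as the call begins (left out, the last holds). The fingers move at their own pace and stop on an object; the grip force is fixed at half the most. Time passes only in rows, so rows that do not move let the fingers close. It gives the time, the measured TCP pose, the force, the opening and the grip force at its end, in the units of the state.
- env.sense(): the state, without advancing time (a new reading comes with each control period).
- env.grab_frame(name): name is "scene" or "side" or "wrist"; returns a dict with "image" (400x640x3 uint8, red, green, blue), "K" (3x3 intrinsics, pixels), "k1" (the pictures are not rectified: a ray, as slopes to the right and down, at radius r is drawn at 1 + k1 r^2 times it, then the intrinsics apply), "R" (3x3) and "t" (3): a world point X has camera coordinates R X + t. Camera axes: x right, y down, z forward; pixel columns grow to the right and rows downward; lengths in mm; the calibration is good to about 2 mm. A picture is of the moment at which its call begins. There is no depth.
- env.hand_in(): hands the job in; it is judged then, once.
The state is a dict: "t": time; "joint_positions": joint angles; "qd": joint speeds; "joint_efforts": joint torques, N m; "tcp_pos": TCP position; "eef_rot": TCP orientation; "force": force on the tool from outside, world axes, zero at the start; "torque": the same for the moment, N m; "gripper_width": opening from 0.0 (shut) to 1.0 (fully open); "grip_force": force on a finger pad.
Only numpy, scipy, OpenCV 4.12 (cv2) and the standard library are available. Lean on these libraries where they do the work, as an engineer would, in place of code of your own. Each camera call takes 0.05 s, during which the arm holds its last target. There are 200 camera calls.

## Working session

There is one attempt and no reset: what is moved stays moved. The work goes in short steps, Python scripts to look and compute and a tool call to move; the robot and the scene stay as the last step left them, time stands still between calls to the robot, and variables do not carry over. Pictures are saved under pics/ and viewed, at most 10 in all, crops included, and the job is handed in when it is done.

Besides the shell and the picture viewer there is one more tool, called by a JSON object that holds its "method" and its "body". apply_moves: Moves the arm, as the interface text tells. Its arguments: {"type":"object","properties":{"increments":{"type":"array","items":{"type":"array","items":{"type":"number"}}},"hand":{"type":"number"}},"required":["increments"]}

```bash
ls; mkdir -p pics; cat > h.py <<'E'
import numpy as np, cv2, pickle
from plant import env
def grab(n,tag):
    f=env.grab_frame(n); pickle.dump(f,open(f'pics/{tag}.pkl','wb'))
    cv2.imwrite(f'pics/{tag}.png',f['image'][:,:,::-1]); return f
def load(tag): return pickle.load(open(f'pics/{tag}.pkl','rb'))
def ray(f,uv):
    K=np.array(f['K']); R=np.array(f['R']); t=np.array(f['t'])
    d=cv2.undistortPoints(np.array([[uv]],float),K,np.array([f['k1'],0,0,0,0],float))[0,0]
    return -R.T@t, R.T@np.array([d[0],d[1],1])
def onz(f,uv,z):
    c,d=ray(f,uv); return c+d*(z-c[2])/d[2]
def tri(*fu):
    A=np.zeros((3,3));b=np.zeros(3);L=[]
    for f,uv in fu:
        c,d=ray(f,uv); d=d/np.linalg.norm(d); P=np.eye(3)-np.outer(d,d); A+=P;b+=P@c;L.append((c,P))
    x=np.linalg.solve(A,b); return x,[round(float(np.linalg.norm(P@(x-c))),1) for c,P in L]
def proj(f,X):
    return cv2.projectPoints(np.array([X],float),cv2.Rodrigues(np.array(f['R']))[0],np.array(f['t'],float),np.array(f['K']),np.array([f['k1'],0,0,0,0],float))[0][0,0]
E
python3 - <<'E'
from h import *
for n in('scene','side','wrist'):
    f=grab(n,n+'0'); print(n,(-np.array(f['R']).T@np.array(f['t'])).round(),f['k1'],np.array(f['K']).round(1).tolist())
print(env.sense(),env.tcp_to_grasp)
E
```

```text
pics
scene [ -20. -478.  613.] 0.03007082194704323 [[373.2, 0.0, 320.8], [0.0, 373.2, 201.4], [0.0, 0.0, 1.0]]
side [ 227. -890.  736.] -0.09338700119294592 [[508.4, 0.0, 321.8], [0.0, 508.4, 190.2], [0.0, 0.0, 1.0]]
wrist [110. 569. 374.] -0.009785943755238172 [[326.9, 0.0, 318.4], [0.0, 326.9, 198.5], [0.0, 0.0, 1.0]]
{'t': 0.15, 'joint_positions': array([ 1.13369602e+00,  3.77895959e-01,  7.99548398e-02,  1.27438247e+00,
       -4.16999156e-05,  1.46047460e+00]), 'qd': array([-7.25802835e-04, -6.87934516e-04,  3.75818634e-03,  3.74954215e-04,
        7.13022750e-05,  1.09512923e-03]), 'joint_efforts': array([ 7.91034308e-04, -4.64034390e+01,  2.70171511e+01,  1.38997607e-02,
       -9.79000561e-05,  6.97717244e-07]), 'tcp_pos': array([184.38345098, 544.1237701 , 230.58364257]), 'eef_rot': array([ 1.62663224e-01,  9.86681353e-01, -7.40838976e-04, -1.86340004e-04]), 'force': array([-0.68072061,  0.27138156, -0.77529367]), 'torque': array([ 0.00913431, -0.05671067, -0.01918958]), 'grip_force': 0.0, 'gripper_width': 0.9962201476015102} 18.700000000000003
```

View pics/scene0.png

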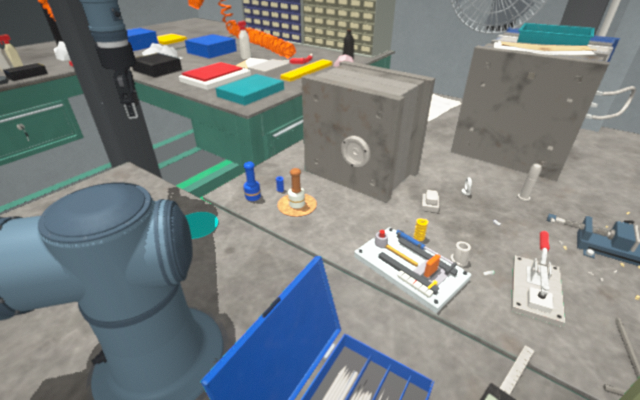

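View pics/side0.png

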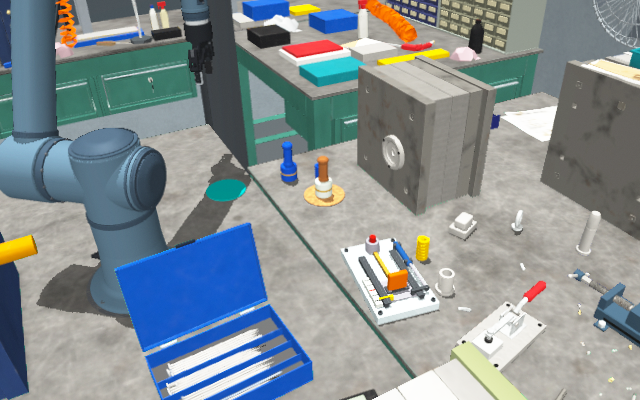

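The scene picture shows these look-alikes. Mallet: the white head with wooden handle at scene (296,190), side (323,180); the blue twin is at scene (251,185), side (289,163). Pad: cork at scene (297,204); a teal disc is at (200,223). Pin: red cap at scene (381,235), side (372,239); the red lever handle at scene (545,240) is not it. I choose the white/wood mallet, the cork pad, and the fixture at scene (412,268). I'll check them in a close crop.

```bash
python3 - <<'E'
from h import *
s=load('scene0')['image'];d=load('side0')['image']
a=cv2.resize(s[150:310,230:480],None,fx=3.2,fy=3.2,interpolation=cv2.INTER_CUBIC)[:,:800]
b=cv2.resize(d[140:325,265:465],None,fx=3.2,fy=3.2,interpolation=cv2.INTER_CUBIC)
cv2.imwrite('pics/c1.png',a[:,:,::-1]);cv2.imwrite('pics/c2.png',b[:,:,::-1])
for n,im in(('scene',s),('side',d)):
    h=cv2.cvtColor(im,cv2.COLOR_RGB2HSV)
    for c,lo,hi in(('red',(174,120,90),(180,255,255)),('red',(0,150,90),(5,255,255)),('orange',(6,150,120),(14,255,255)),('cork',(10,70,100),(19,180,255)),('yellow',(21,140,120),(32,255,255)),('blue',(100,150,60),(125,255,255))):
        m=cv2.inRange(h,lo,hi); k,_,st,ce=cv2.connectedComponentsWithStats(m)
        for i in range(1,k):
            if st[i,4]>12 and 230<ce[i,0]<480 and 130<ce[i,1]<325: print(n,c,st[i].tolist(),ce[i].round(1))
E
```

```text
scene red [380, 230, 4, 7, 25] [381.6 233.1]
scene orange [291, 169, 9, 7, 45] [295.  171.8]
scene orange [293, 177, 7, 15, 43] [295.3 184.8]
scene orange [425, 255, 15, 22, 155] [431.4 266.5]
scene cork [290, 168, 11, 25, 216] [295.4 179.5]
scene cork [277, 194, 40, 23, 442] [297.5 206.4]
scene cork [385, 244, 33, 22, 61] [400.1 255.5]
scene cork [430, 254, 10, 6, 15] [435.5 255.7]
scene cork [424, 259, 16, 19, 83] [431.7 269.2]
scene yellow [414, 219, 14, 22, 220] [420.4 229.2]
scene yellow [387, 246, 30, 18, 42] [400.9 254.1]
scene yellow [428, 281, 9, 8, 29] [432.  284.2]
scene blue [243, 161, 16, 32, 315] [250.2 178.3]
scene blue [276, 177, 7, 15, 80] [279.6 183.3]
scene blue [246, 195, 14, 6, 50] [252.8 197.7]
scene blue [402, 233, 16, 11, 34] [410.1 238.6]
side red [370, 235, 6, 8, 45] [372.4 238.4]
side orange [318, 157, 10, 24, 177] [322.8 169.3]
side orange [387, 272, 21, 19, 269] [397.  281.7]
side cork [317, 156, 12, 26, 233] [322.9 167.9]
side cork [282, 173, 14, 3, 15] [288.7 174.5]
side cork [315, 193, 20, 10, 83] [326.5 198.6]
side cork [304, 192, 41, 15, 65] [325.8 202.3]
side yellow [416, 236, 14, 25, 289] [422.1 247.8]
side yellow [374, 252, 22, 24, 86] [382.3 264.1]
side yellow [379, 294, 15, 7, 51] [387.  297.1]
side blue [281, 142, 16, 32, 339] [287.7 159.3]
side blue [315, 163, 3, 14, 38] [316.1 169.5]
side blue [282, 174, 15, 8, 79] [289.1 178.1]
side blue [394, 242, 18, 24, 111] [402.  252.9]
```

View pics/c1.png

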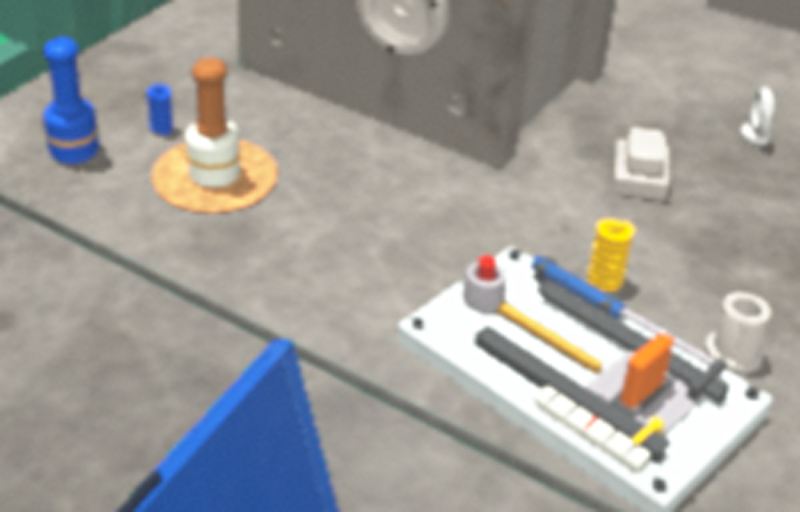

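View pics/c2.png

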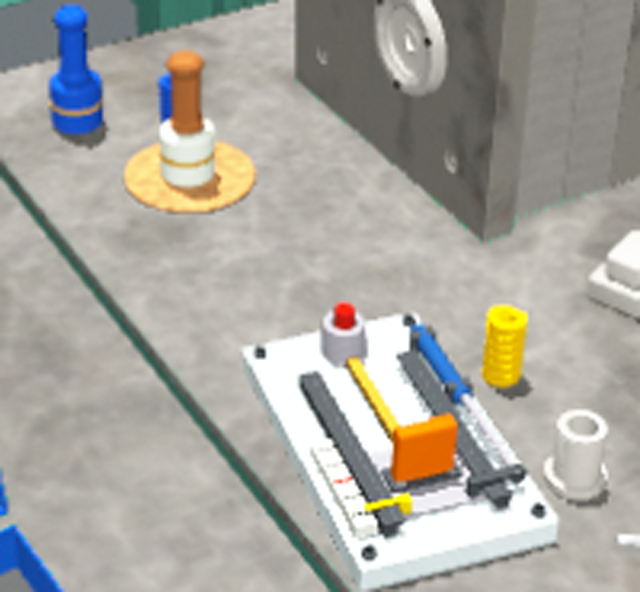

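The crops confirm the choice: white head with wood handle on the cork pad, blue twin to its left, blue spring behind it; fixture with pin up and gate shut. Triangulating now.

```bash
python3 - <<'E'
from h import *
S=load('scene0');D=load('side0')
cs=lambda x,y:((x+.5)/3.2-.5+230,(y+.5)/3.2-.5+150)
cd=lambda x,y:((x+.5)/3.2-.5+265,(y+.5)/3.2-.5+140)
for n,a,b in(('knob',(210,70),(185,64)),('headtop',(212,130),(187,125)),('padctr',(215,174),(190,175)),('pintop',(487,260),(344,308)),('collar',(486,275),(344,330)),('tabctr_front',(645,372),(424,449)),
 ('plA',(400,325),(243,352)),('plB',(512,246),(410,313)),('plC',(770,402),(555,520)),('plD',(668,503),(358,576)),('bushtop',(746,306),(581,425)),('ysp',(614,228),(508,316)),('bsp',(160,90),(0,0))):
    r=tri((S,cs(*a)),(D,cd(*b))); print(n,r[0].round(1),r[1], onz(S,cs(*a),18).round(), onz(D,cd(*b),18).round())
print('bluespr base',onz(S,cs(162,130),0).round())
E
```

```text
knob [457.4 221.1 111.5] [0.0, 0.0] [546. 351.  18.] [492. 388.  18.]
headtop [458.  223.1  52.5] [1.1, 1.1] [486. 265.  18.] [470. 281.  18.]
padctr [460.  224.6   3.7] [0.3, 0.3] [449. 208.  18.] [456. 203.  18.]
pintop [508.  -47.8  58.1] [0.3, 0.3] [546. -17.  18.] [525.   2.  18.]
collar [509.1 -47.9  41.1] [1.4, 1.4] [532. -29.  18.] [517. -22.  18.]
tabctr_front [ 519.  -181.6   44.3] [1.1, 1.1] [ 543. -169.   18.] [ 531. -153.   18.]
plA [441.7 -29.8  19.3] [0.3, 0.3] [443. -29.  18.] [442. -29.  18.]
plB [565.7 -23.7  25.6] [0.3, 0.3] [574. -18.  18.] [569. -15.  18.]
plC [ 584.9 -238.    20.2] [1.8, 1.8] [ 585. -238.   18.] [ 588. -234.   18.]
plD [ 456.5 -250.9   22.9] [1.8, 1.8] [ 462. -248.   18.] [ 457. -248.   18.]
bushtop [ 620.9 -188.4   48.7] [0.2, 0.2] [ 655. -173.   18.] [ 639. -157.   18.]
ysp [616.  -76.9  52.2] [0.5, 0.5] [654. -53.  18.] [636. -35.  18.]
bsp [295.8  34.3 262.9] [15.4, 15.4] [488. 351.  18.] [343. 562.  18.]
bluespr base [465. 316.   0.]
```

{"method": "apply_moves", "body": {"increments": [[0.83,-0.97,0,0,0,0.3],[0.83,-0.97,0,0,0,0.3],[0.83,-0.97,0,0,0,0.3],[0.83,-0.97,0,0,0,0.3],[0.83,-0.97,0,0,0,0.3],[0.83,-0.97,0,0,0,0.3],[0.83,-0.97,0,0,0,0.3],[0.83,-0.97,0,0,0,0.3],[0.83,-0.97,0,0,0,0.3],[0.83,-0.97,0,0,0,0.3],[0.83,-0.97,0,0,0,0.3],[0,0,0,0,0,0]], "hand": 1}}

```text
t: 1.65
tcp_pos: [459.7, 222.8, 230.9]
eef_rot: [-0.033, 0.999, -0.0, -0.0]
force: [-0.4, 0.4, -1.1]
gripper_width: 0.999
grip_force: 0.0
```

```bash
python3 - <<'E'
from h import *
f=grab('wrist','w1'); s=env.sense(); print(s['t'],s['tcp_pos'].round(1),s['eef_rot'].round(3),s['joint_positions'].round(2),s['force'].round(1))
S=load('scene0'); print('block edge',onz(S,(305,170),0).round(),onz(S,(386,201),0).round())
print('cam', (-f['R'].T@f['t']).round(), f['R'].round(2).tolist())
for X in((458,222,116),(458,222,4),(508,-48,57)): print(X,proj(f,X).round())
E
```

```text
1.7 [458.7 223.8 230.9] [-0.033  0.999  0.    -0.   ] [ 0.33  0.25 -0.1   1.22  0.    0.26] [-0.1  1.1 -0.4]
block edge [593. 365.   0.] [669.  81.   0.]
cam [381. 217. 375.] [[-0.07, 1.0, -0.0], [0.95, 0.06, 0.31], [0.31, 0.02, -0.95]]
(458, 222, 116) [319. 191.]
(458, 222, 4) [319. 163.]
(508, -48, 57) [ 55. 204.]
```

View pics/w1.png

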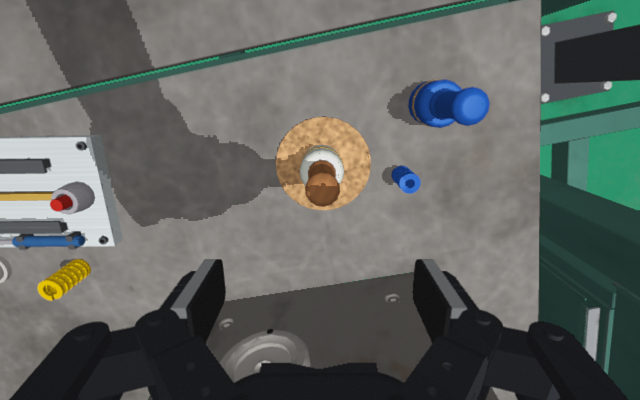

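The wrist picture shows the cork pad at (323,163) with the mallet's knob at (322,189), and the red pin at (57,204). Both agree with the two-view estimates.

```bash
python3 - <<'E'
from h import *
f=load('w1');S=load('scene0');D=load('side0')
h=cv2.cvtColor(f['image'],cv2.COLOR_RGB2HSV)
def comp(lo,hi,box):
    m=cv2.inRange(h,lo,hi); x0,y0,x1,y1=box; z=np.zeros_like(m); z[y0:y1,x0:x1]=m[y0:y1,x0:x1]; return z
mp=comp((8,50,60),(20,255,255),(265,105,380,220))
c=max(cv2.findContours(mp,cv2.RETR_EXTERNAL,cv2.CHAIN_APPROX_NONE)[0],key=cv2.contourArea)
(e,ax,_)=cv2.fitEllipse(cv2.convexHull(c)); print('pad',e,ax,onz(f,e,4).round(1))
cs=lambda x,y:((x+.5)/3.2-.5+230,(y+.5)/3.2-.5+150)
cd=lambda x,y:((x+.5)/3.2-.5+265,(y+.5)/3.2-.5+140)
print('padtri',tri((f,e),(S,cs(215,174)),(D,cd(190,175))))
print('knob',tri((f,(322.5,189)),(S,cs(210,70)),(D,cd(185,64))))
mr=comp((0,150,90),(4,255,255),(40,190,75,220))|comp((174,150,90),(180,255,255),(40,190,75,220))
M=cv2.moments(mr,True); r=(M['m10']/M['m00'],M['m01']/M['m00']); print('red',r,tri((f,r),(S,(381.6,232.5)),(D,(372.4,237.5))),onz(f,r,54).round(1))
E
```

```text
pad (322.88189697265625, 163.09844970703125) (93.8722915649414, 95.64252471923828) [457.8 226.9   4. ]
padtri (array([459.79330387, 226.35465047,   2.50005632]), [1.7, 1.1, 0.7])
knob (array([458.73343256, 224.88694858, 109.19945248]), [0.6, 1.0, 0.5])
red (60.92765957446809, 202.86808510638298) (array([509.03126468, -46.26325262,  51.83052785]), [0.6, 0.6, 0.8]) [507.5 -44.1  54. ]
```

{"method": "apply_moves", "body": {"increments": [[0,0,-0.95,0,0,0],[0,0,-0.95,0,0,0],[0,0,-0.95,0,0,0],[0,0,-0.95,0,0,0],[0,0,-0.95,0,0,0],[0,0,-0.9,0,0,0],[0,0,0,0,0,0],[0,0,0,0,0,0]]}}

```text
t: 2.7
tcp_pos: [458.5, 225.2, 62.7]
eef_rot: [-0.035, 0.999, 0.0, 0.0]
force: [0.0, 0.8, 1.0]
gripper_width: 1.001
grip_force: 0.0
```

{"method": "apply_moves", "body": {"increments": [[0,0,0,0,0,0],[0,0,0,0,0,0],[0,0,0,0,0,0],[0,0,0,0,0,0],[0,0,0,0,0,0],[0,0,0,0,0,0],[0,0,0,0,0,0],[0,0,0,0,0,0]], "hand": 0}}

```text
t: 3.7
tcp_pos: [458.9, 225.1, 62.3]
eef_rot: [-0.035, 0.999, 0.001, 0.0]
force: [-0.1, 3.1, 5.8]
gripper_width: 0.279
grip_force: 57.6
```

{"method": "apply_moves", "body": {"increments": [[0,0,0.3,0,0,0],[0,0,0.8,0,0,0],[0,0,0.95,0,0,0],[0,0,0.95,0,0,0],[0.2,-0.9,0,0,0,0],[0.2,-0.95,0,0,0,0],[0.2,-0.95,0,0,0,0],[0.2,-0.95,0,0,0,0],[0.2,-0.95,0,0,0,0],[0.2,-0.95,0,0,0,0],[0.2,-0.95,0,0,0,0],[0,0,0,0,0,0]]}}

```text
t: 5.2
tcp_pos: [499.6, 24.2, 150.9]
eef_rot: [-0.033, 0.999, -0.001, -0.001]
force: [0.5, 0.7, -4.9]
gripper_width: 0.277
grip_force: 60.2
```

```bash
python3 - <<'E'
from h import *
import time
f=grab('wrist','w2');s0=grab('scene','s2');d0=grab('side','d2'); s=env.sense(); print(s['t'],s['tcp_pos'].round(1),s['force'].round(1),s['gripper_width'],s['grip_force'])
cv2.imwrite('pics/d2c.png',cv2.resize(d0['image'][130:330,250:450],None,fx=3,fy=3,interpolation=cv2.INTER_CUBIC)[:,:,::-1])
print(proj(f,(508,-47,57)).round(1),proj(d0,(508,-47,57)).round(1))
E
```

```text
5.35 [499.4  26.6 151.2] [ 0.3  0.7 -5.8] 0.27711641587504765 60.14607064513257
[226.7 205.4] [372.  236.2]
```

View pics/w2.png

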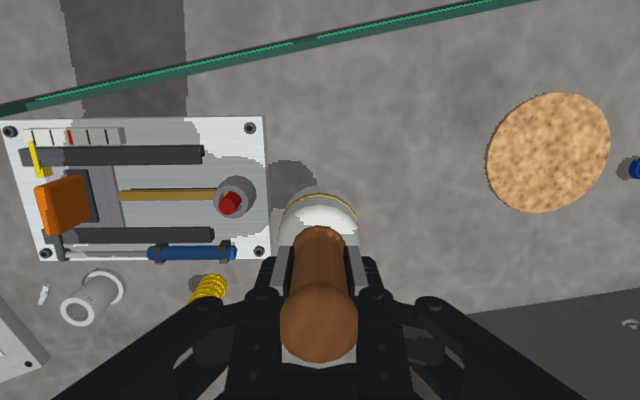

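The wrist picture shows the mallet held upright, the pin at about (230,203), the orange tab at about (63,205), and the pointer at the first mark (38,158).

```bash
python3 - <<'E'
from h import *
f=load('w2')
h=cv2.cvtColor(f['image'],cv2.COLOR_RGB2HSV)
m=cv2.inRange(h,(0,150,60),(4,255,255))|cv2.inRange(h,(172,150,60),(180,255,255))
def box(m,x0,y0,x1,y1):
    z=np.zeros_like(m); z[y0:y1,x0:x1]=m[y0:y1,x0:x1]; return z
mr=box(m,205,170,260,230); hh=h[...,2][mr>0]; print('red px',len(hh),np.percentile(hh,[10,50,90]))
c=max(cv2.findContours(mr,cv2.RETR_EXTERNAL,cv2.CHAIN_APPROX_NONE)[0],key=cv2.contourArea); e=cv2.fitEllipse(c); print(cv2.boundingRect(c),e)
r=e[0]; print('pin', onz(f,r,55).round(1), tri((f,r),(load('s2'),(381.6,232.5)),(load('d2'),(372.4,237.5))))
# plate corner bolts centreline, z=18
for p in((9,131),(250,128),(258,251),(45,253)): print('bolt',onz(f,p,19).round(1))
# tab mask
mo=box(cv2.inRange(h,(6,150,60),(15,255,255)),20,165,110,240)
c=max(cv2.findContours(mo,cv2.RETR_EXTERNAL,cv2.CHAIN_APPROX_NONE)[0],key=cv2.contourArea); print('tab',cv2.boundingRect(c)); print(cv2.approxPolyDP(c,2,True)[:,0].tolist())
E
```

```text
red px 353 [ 87. 127. 131.]
(218, 191, 23, 24) ((229.25743103027344, 202.906982421875), (17.23979377746582, 24.578214645385742), 41.4973030090332)
pin [506.6 -45.5  55. ] (array([508.57181682, -46.60075942,  52.19645548]), [1.0, 0.5, 0.9])
bolt [ 468.  -239.5   19. ]
bolt [452.3 -36.9  19. ]
bolt [565.1 -29.   19. ]
bolt [ 581.3 -230.4   19. ]
tab (34, 175, 57, 60)
[[80, 175], [70, 175], [34, 189], [47, 234], [60, 234], [90, 217]]
```

{"method": "apply_moves", "body": {"increments": [[0.1,-0.82,0,0,0,0],[0.1,-0.82,0,0,0,0],[0.1,-0.82,-0.3,0,0,0],[0,0,-0.5,0,0,0],[0,0,0,0,0,0],[0,0,0,0,0,0]]}}

```text
t: 6.1
tcp_pos: [509.0, -46.3, 127.7]
eef_rot: [-0.035, 0.999, 0.0, -0.0]
force: [0.4, 0.2, -5.3]
gripper_width: 0.279
grip_force: 60.6
```

```bash
python3 - <<'E'
from h import *
d=grab('side','d3');s=grab('scene','s3')
a=cv2.resize(s['image'][190:270,340:440],None,fx=4,fy=4,interpolation=cv2.INTER_CUBIC);b=cv2.resize(d['image'][170:270,330:430],None,fx=4,fy=4,interpolation=cv2.INTER_CUBIC)
o=np.zeros((400,800,3),np.uint8);o[:320,:400]=a;o[:,400:]=b
cv2.imwrite('pics/c3.png',o[:,:,::-1]); q=env.sense(); print(q['tcp_pos'].round(1),q['force'].round(1))
E
```

```text
[509.7 -46.6 128.3] [-0.6 -0.1 -4.2]
```

View pics/c3.png

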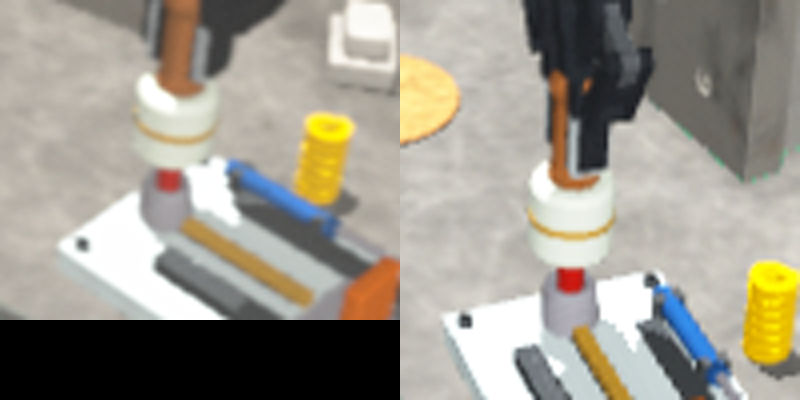

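The crop shows the mallet head centred over the red pin in both views (scene half (168,180), side half (570,280)), with a gap of about 12 mm.

{"method": "apply_moves", "body": {"increments": [[0,0,-0.2,0,0,0],[0,0,-0.2,0,0,0],[0,0,-0.15,0,0,0],[0,0,-0.1,0,0,0],[0,0,-0.1,0,0,0],[0,0,0,0,0,0]]}}

```text
t: 6.95
tcp_pos: [510.3, -47.3, 106.3]
eef_rot: [-0.035, 0.999, 0.0, 0.001]
force: [-1.4, 2.1, 5.2]
gripper_width: 0.276
grip_force: 59.8
```

{"method": "apply_moves", "body": {"increments": [[0,0,-0.07,0,0,0],[0,0,-0.07,0,0,0],[0,0,0,0,0,0]]}}

```text
t: 7.32
tcp_pos: [511.0, -47.4, 103.2]
eef_rot: [-0.035, 0.999, -0.0, 0.002]
force: [-2.5, 1.4, 12.0]
gripper_width: 0.279
grip_force: 59.2
```

{"method": "apply_moves", "body": {"increments": [[0,0,-0.05,0,0,0],[0,0,-0.05,0,0,0],[0,0,0,0,0,0]]}}

```text
t: 7.7
tcp_pos: [513.1, -47.4, 103.0]
eef_rot: [-0.035, 0.999, -0.0, 0.004]
force: [-5.8, 2.7, 27.4]
gripper_width: 0.276
grip_force: 58.4
```

{"method": "apply_moves", "body": {"increments": [[0,0,0.4,0,0,0],[0,0,0.8,0,0,0],[0,0,0.7,0,0,0],[-0.12,0.9,0,0,0,0],[-0.12,0.9,0,0,0,0],[-0.12,0.9,0,0,0,0],[0,0,0,0,0,0]]}}

```text
t: 8.57
tcp_pos: [497.4, 35.1, 154.2]
eef_rot: [-0.036, 0.999, 0.0, -0.001]
force: [-0.6, -0.0, -5.1]
gripper_width: 0.274
grip_force: 60.7
```

```bash
python3 - <<'E'
from h import *
f=grab('wrist','w4');d=grab('side','d4');s=env.sense(); print(s['t'],s['tcp_pos'].round(1),s['eef_rot'].round(3),s['force'].round(1),proj(f,(508,-47,45)).round())
p=proj(f,(508,-47,45)).astype(int); x=max(p[0]-50,0)
a=cv2.resize(f['image'][p[1]-50:p[1]+50,x:x+100],(400,400),interpolation=cv2.INTER_CUBIC);b=cv2.resize(d['image'][170:270,330:430],(400,400),interpolation=cv2.INTER_CUBIC)
cv2.imwrite('pics/c4.png',np.hstack([a,b])[:,:,::-1])
E
```

```text
8.675 [498.2  33.5 154.5] [-0.035  0.999 -0.    -0.001] [-0.1 -0.3 -4.8] [218. 200.]
```

View pics/c4.png

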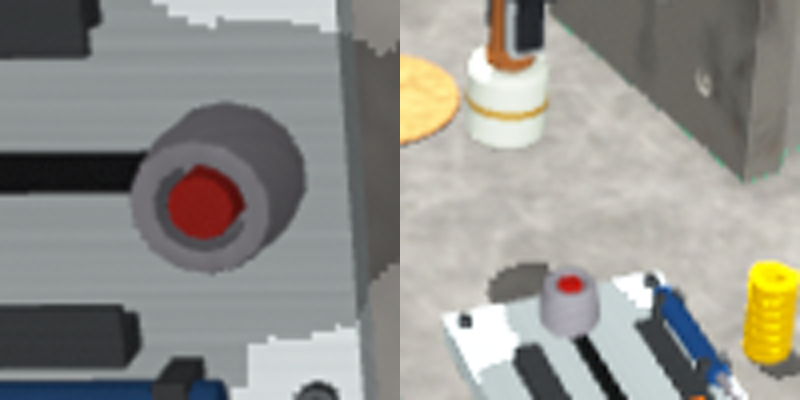

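The crop shows the pin flush inside its collar (wrist half (205,203), side half (570,284)), the brass bar gone from view, and the mallet upright in the grip. Returning to the pad.

{"method": "apply_moves", "body": {"increments": [[-0.19,0.91,0,0,0,0],[-0.19,0.91,0,0,0,0],[-0.19,0.91,0,0,0,0],[-0.19,0.91,0,0,0,0],[-0.19,0.91,0,0,0,0],[-0.19,0.91,0,0,0,0],[-0.19,0.91,0,0,0,0],[0,0,-0.8,0,0,0],[0,0,-0.8,0,0,0],[0,0,-0.8,0,0,0],[0,0,-0.3,0,0,0],[0,0,0,0,0,0]]}}

```text
t: 10.18
tcp_pos: [458.6, 224.1, 73.7]
eef_rot: [-0.034, 0.999, -0.0, -0.001]
force: [0.2, -0.6, -4.6]
gripper_width: 0.271
grip_force: 61.1
```

{"method": "apply_moves", "body": {"increments": [[0,0,-0.2,0,0,0],[0,0,-0.12,0,0,0],[0,0,-0.06,0,0,0],[0,0,0,0,0,0],[0,0,0,0,0,0]]}}

```text
t: 10.8
tcp_pos: [458.8, 224.9, 62.9]
eef_rot: [-0.035, 0.999, 0.0, 0.0]
force: [0.5, -0.7, -3.9]
gripper_width: 0.275
grip_force: 61.1
```

{"method": "apply_moves", "body": {"increments": [[0,0,-0.04,0,0,0],[0,0,-0.03,0,0,0],[0,0,0,0,0,0]]}}

```text
t: 11.18
tcp_pos: [459.7, 225.0, 62.6]
eef_rot: [-0.035, 0.999, 0.0, 0.001]
force: [-3.0, -1.8, 10.3]
gripper_width: 0.277
grip_force: 59.7
```

{"method": "apply_moves", "body": {"increments": [[0,0,0.03,0,0,0],[0,0,0,0,0,0],[0,0,0,0,0,0],[0,0,0,0,0,0],[0,0,0,0,0,0],[0,0,0,0,0,0],[0,0,0,0,0,0]], "hand": 1}}

```text
t: 12.05
tcp_pos: [458.7, 224.8, 61.5]
eef_rot: [-0.035, 0.999, 0.0, -0.0]
force: [-0.2, -0.6, 0.5]
gripper_width: 1.001
grip_force: 0.0
```

{"method": "apply_moves", "body": {"increments": [[0,0,0.3,0,0,0],[0,0,0.8,0,0,0],[0,0,0.95,0,0,0],[0,0,0.95,0,0,0],[0.1,-0.8,0,0,0,0],[0.1,-0.95,0,0,0,0],[0.1,-0.95,0,0,0,0],[0.1,-0.95,0,0,0,0],[0.1,-0.95,0,0,0,0],[0.1,-0.95,0,0,0,0],[0.1,-0.95,0,0,0,0],[0,0,0,0,0,0]]}}

```text
t: 13.55
tcp_pos: [480.2, 28.4, 152.2]
eef_rot: [-0.033, 0.999, -0.0, 0.0]
force: [-0.4, 0.9, -0.8]
gripper_width: 1.0
grip_force: 0.0
```

```bash
python3 - <<'E'
from h import *
f=grab('wrist','w5');d=grab('side','d5');s=env.sense(); print(s['t'],s['tcp_pos'].round(1),s['eef_rot'].round(3),s['force'].round(1))
print([proj(f,X).round() for X in((459,225,4),(508.5,-47,45),(520,-183,64.5))])
cv2.imwrite('pics/w5v.png',np.hstack([f['image'],cv2.resize(d['image'][140:225,280:364],(160,160)).repeat(1,0) if 0 else cv2.copyMakeBorder(cv2.resize(d['image'][130:230,290:370],(160,200)),0,200,0,0,cv2.BORDER_CONSTANT)])[:,:,::-1])
E
```

```text
13.65 [479.8  30.  152. ] [-0.034  0.999  0.     0.   ] [-0.   0.3 -0.6]
[array([534., 174.]), array([226., 222.]), array([ 45., 234.])]
```

View pics/w5v.png

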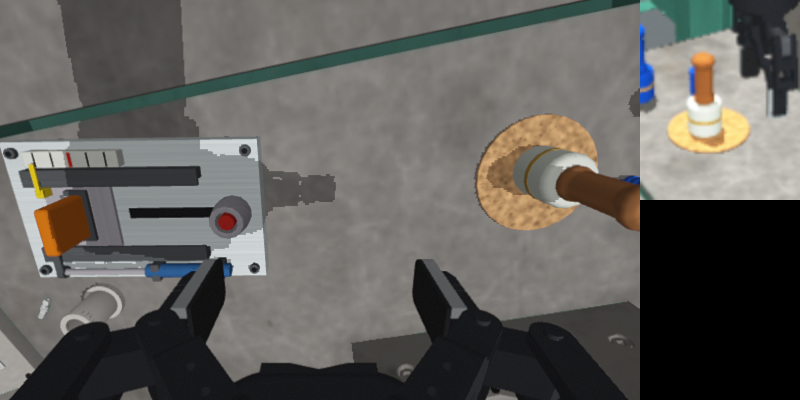

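The picture shows the mallet standing upright and released on the pad at (560,185), the pin flush at (228,221), and the tab at (62,225). I'll move over the tab and measure it by mask.

{"method": "apply_moves", "body": {"increments": [[0.17,-0.89,0,0,0,0],[0.17,-0.89,0,0,0,0],[0.17,-0.89,0,0,0,0],[0.17,-0.89,0,0,0,0],[0.17,-0.89,0,0,0,0],[0.17,-0.89,0,0,0,0],[0.17,-0.89,0,0,0,0],[0.17,-0.89,0,0,0,0],[0,0,0,0,0,0],[0,0,0,0,0,0]]}}

```text
t: 14.9
tcp_pos: [520.5, -182.4, 151.5]
eef_rot: [-0.035, 0.999, 0.001, -0.0]
force: [0.9, 0.2, 0.3]
gripper_width: 1.003
grip_force: 0.0
```

```bash
python3 - <<'E'
from h import *
f=grab('wrist','w6');s=env.sense(); print(s['t'],s['tcp_pos'].round(1),s['eef_rot'].round(3),s['force'].round(1))
h=cv2.cvtColor(f['image'],cv2.COLOR_RGB2HSV)
for n,lo,hi in(('o',(6,150,60),(15,255,255)),('y',(20,140,80),(32,255,255)),('r',(0,150,60),(4,255,255))):
    m=cv2.inRange(h,lo,hi)
    for c in cv2.findContours(m,cv2.RETR_EXTERNAL,cv2.CHAIN_APPROX_NONE)[0]:
        if cv2.contourArea(c)>12: print(n,cv2.boundingRect(c),cv2.approxPolyDP(c,2,True)[:,0].tolist())
w=np.array([-.078,.997,0]);
for y in(-6,6):
  for x in(-20,20): print((x,y),proj(f,np.array([519.5,-183,64.5])+w*y+np.array([.997,.078,0])*x).round(1))
E
```

```text
14.95 [ 520.4 -182.3  151.5] [-0.035  0.999  0.    -0.   ] [-0.3  0.4 -0.6]
o (312, 166, 17, 60) [[316, 166], [312, 180], [313, 222], [315, 225], [326, 225], [327, 171], [324, 166]]
y (402, 267, 20, 53) [[413, 267], [405, 271], [402, 282], [417, 316], [421, 319], [411, 297]]
y (286, 131, 8, 37) [[288, 131], [286, 167], [293, 167], [291, 138]]
r (479, 184, 19, 18) [[486, 184], [481, 188], [479, 196], [489, 201], [497, 192], [492, 185]]
r (325, 120, 3, 15) [[326, 120], [326, 134]]
(-20, -6) [310.3 176.3]
(20, -6) [311.  227.2]
(-20, 6) [326.8 176.2]
(20, 6) [326.7 227.1]
```

{"method": "apply_moves", "body": {"increments": [[-0.07,0,-0.9,0,0,0],[0,0,-0.95,0,0,0],[0,0,-0.95,0,0,0],[0,0,-0.7,0,0,0],[0,0,-0.3,0,0,0],[0,0,0,0,0,0],[0,0,0,0,0,0]]}}

```text
t: 15.82
tcp_pos: [519.3, -183.9, 38.5]
eef_rot: [-0.035, 0.999, -0.0, 0.001]
force: [-0.9, -0.4, 0.7]
gripper_width: 0.997
grip_force: 0.0
```

{"method": "apply_moves", "body": {"increments": [[0,0,0,0,0,0],[0,0,0,0,0,0],[0,0,0,0,0,0],[0,0,0,0,0,0],[0,0,0,0,0,0],[0,0,0,0,0,0],[0,0,0,0,0,0],[0,0,0,0,0,0],[0,0,0,0,0,0]], "hand": 0}}

```text
t: 16.95
tcp_pos: [518.3, -181.1, 37.8]
eef_rot: [-0.036, 0.999, 0.003, 0.0]
force: [-0.9, 7.0, 5.1]
gripper_width: 0.13
grip_force: 59.8
```

{"method": "apply_moves", "body": {"increments": [[-0.01,0.15,0,0,0,0],[-0.02,0.2,0,0,0,0],[-0.02,0.2,0,0,0,0],[-0.02,0.2,0,0,0,0],[-0.01,0.15,0,0,0,0],[0,0,0,0,0,0],[0,0,0,0,0,0]]}}

```text
t: 17.82
tcp_pos: [516.7, -159.6, 37.8]
eef_rot: [-0.034, 0.999, -0.003, 0.0]
force: [-0.5, -8.8, -0.8]
gripper_width: 0.125
grip_force: 59.2
```

```bash
cat > m.py <<'E'
from h import *
import sys
f=grab('wrist',sys.argv[1]);s=env.sense(); print(s['t'],s['tcp_pos'].round(1),s['eef_rot'].round(3),s['force'].round(1),s['grip_force'])
h=cv2.cvtColor(f['image'],cv2.COLOR_RGB2HSV)
for n,lo,hi in(('o',(6,150,60),(15,255,255)),('y',(20,140,80),(32,255,255)),('r',(0,150,60),(4,255,255)),('r2',(174,100,60),(180,255,255))):
    m=cv2.inRange(h,lo,hi)
    for c in cv2.findContours(m,cv2.RETR_EXTERNAL,cv2.CHAIN_APPROX_NONE)[0]:
        if cv2.contourArea(c)>8: print(n,cv2.boundingRect(c),cv2.approxPolyDP(c,2,True)[:,0].tolist())
E
python3 m.py w7
```

```text
17.875 [ 516.7 -159.6   37.9] [-0.034  0.999 -0.003  0.   ] [-0.3 -8.4 -0.1] 59.174405336380005
o (303, 217, 30, 115) [[324, 217], [308, 219], [303, 254], [305, 325], [313, 331], [327, 330], [331, 325], [332, 248], [329, 221]]
y (414, 389, 13, 11) [[414, 389], [426, 399]]
y (431, 354, 18, 14) [[431, 354], [448, 367], [440, 356]]
y (259, 164, 17, 59) [[260, 164], [261, 222], [273, 222], [275, 204], [269, 203], [267, 164]]
r (541, 252, 33, 29) [[561, 252], [549, 257], [542, 265], [541, 272], [550, 279], [564, 279], [573, 269], [571, 259]]
r (280, 144, 6, 25) [[280, 144], [281, 168], [284, 168], [284, 144]]
```

{"method": "apply_moves", "body": {"increments": [[-0.01,0.1,0,0,0,0],[-0.01,0.1,0,0,0,0],[-0.01,0.1,0,0,0,0],[0,0,0,0,0,0],[0,0,0,0,0,0],[0,0,0,0,0,0]]}}

```text
t: 18.62
tcp_pos: [516.0, -151.2, 37.9]
eef_rot: [-0.034, 0.999, -0.003, 0.0]
force: [0.7, -9.7, -2.0]
gripper_width: 0.128
grip_force: 59.0
```

```bash
python3 m.py w8; python3 - <<'E'
from h import *
f=load('w8');s=grab('side','d8');c=grab('scene','s8')
a=cv2.resize(f['image'][90:290,200:400],(400,400),interpolation=cv2.INTER_CUBIC)
b=cv2.resize(s['image'][140:330,280:470],(400,400),interpolation=cv2.INTER_CUBIC)
cv2.imwrite('pics/c8.png',np.hstack([a,b])[:,:,::-1])
E
```

```text
18.675 [ 516.  -151.2   37.9] [-0.034  0.999 -0.003  0.   ] [ 0.4 -9.5 -2.3] 58.9886748790741
o (303, 217, 30, 114) [[312, 217], [307, 223], [303, 253], [305, 325], [310, 330], [327, 330], [331, 325], [332, 250], [329, 221], [324, 217]]
y (403, 378, 24, 22) [[403, 378], [405, 383], [426, 399]]
y (259, 163, 17, 60) [[261, 163], [261, 222], [273, 222], [275, 204], [269, 203], [267, 164]]
r (523, 252, 34, 30) [[544, 252], [530, 258], [524, 266], [523, 271], [532, 279], [547, 279], [556, 269], [555, 261]]
r (262, 144, 6, 19) [[262, 144], [262, 161], [267, 162], [266, 144]]
```

View pics/c8.png

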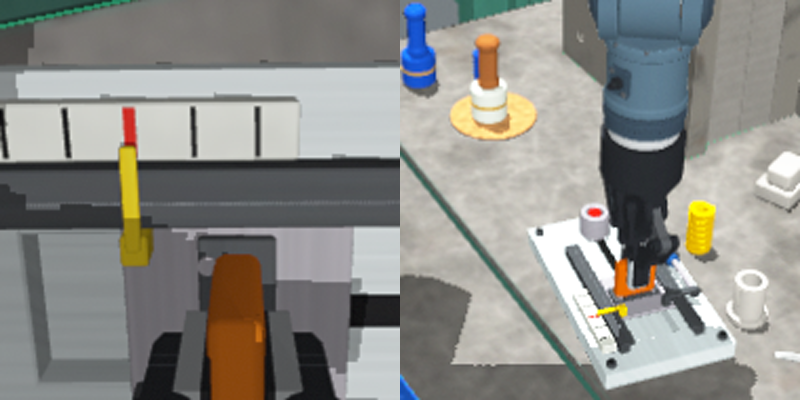

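The picture shows the yellow pointer tip (128,150) exactly on the red middle mark (128,125), the tab gripped, the mallet upright on the pad, and the bystanders in place. Handing in.

```bash
python3 -c "
from plant import env
s=env.sense();print(s['tcp_pos'],s['qd'].round(4));print(env.hand_in())"
```

```text
[ 516.04196295 -151.26661378   37.88411106] [-0.0002  0.0009  0.0013  0.001  -0.0002  0.0003]
the job is handed in; nothing more can be done
None
```

I handed the job in at about 19 s: the pin is flush, the mallet stands released and upright on the cork pad, and the gripper is holding the gate at the red middle mark (about 30 mm); no verdict came back.

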